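# Pack out the welding jig and hold the clamp shut

## Robot

A 6-joint arm with a two-finger parallel gripper is mounted at the origin on the work surface. World frame = base frame: x ahead of the robot, y to its left, z up, the work surface at z = 0. Lengths are in m, angles in rad, forces in N, time in s.
With the tool pointing down it reaches from about 0.25 to 0.725 m from the base axis. Payload 4 kg.
Tool frame: the origin (TCP) lies at the very end of the fingers, on their centre line; the grasp point (between the pads) lies 19 mm behind it; z points along the fingers, y is the line along which they close (so a half turn about z gives the same grasp; the last joint's range is limited). The gripper opens to 85 mm and grips with 20 to 120 N. Pads are 22 mm wide; open, the fingers measure 114 mm over their backs; the gripper's body (76 mm by 85 mm) begins 54 mm behind the grasp point. The pads swing forward as they close: fully open they stand 13 mm farther back than shut.
Start: joints at [-1.243, 0.241, 0.005, 1.335, 0, 1.571], TCP at [0.161, -0.473, 0.231] pointing down, gripper open.
Joint ranges: [-2.72, 2.72], [-1.05, 1.87], [-1.09, 1.28], [-1.99, 2.15], [-1.42, 1.44], [-3.14, 3.14]. Speed limits (rad/s): [2.79, 2.79, 3.14, 3.14, 3.14, 3.14].

## Interface

Orientations are given as a unit quaternion [x, y, z, w].
In Python, from workcell import bot, vision, workorder gives the robot as it stands.
- The arm moves only by the shell command python3 -m creep 'ROWS' [OPENING]. ROWS is JSON, a list of rows, each a list of 2 entries, a list of its own where there are three numbers: the shift along the tool's x, y, z in mm, then the turn, a rotation vector about the tool's x, y, z in rad. In form: [[[dx, dy, dz], [wx, wy, wz]], ...]. A call has 1 to 12 rows; each row shifts and turns the commanded pose from where the row before left it, along the tool's axes as they then stand; what a row does not reach is not made up. A row lasts 1/8 s, in which the tool goes at most 62.5 mm and 10.7 degrees, less where a joint would pass 70% of its speed; a pose out of reach is approached as far as the arm can. A call is refused whole if a number of a shift passes 62.5 or a number of a turn 0.188, either way. A call with a gripper value outside its range is refused whole. OPENING is the finger opening in mm, from 0 to 85.4, set as the call begins (- or left out, the last holds). The fingers move at their own pace and stop on an object; the grip force is fixed at half the most. Time passes only in rows, so rows that do not move let the fingers close. It gives the time, the measured TCP pose, the force, the opening and the grip force at its end, in the units of the state.
- bot.get_obs(): the state, without advancing time (a new reading comes with each control period).
- vision.camera(name): name is "scene" or "top" or "wrist"; returns a dict with "image" (400x640x3 uint8, blue, green, red), "z_map" (400x640 float32, m along the optical axis (not along the pixel's ray), 0 where there is no reading), "K" (3x3 intrinsics, pixels), "rvec" (rotation vector, rad) and "tvec" (3), from world to camera coordinates, as OpenCV has them; the wrist camera has in their place "tool_from_camera" (4x4, takes a point from camera to tool coordinates, whose origin is the TCP and whose axes are the flange's). Camera axes: x right, y down, z forward; pixel columns grow to the right and rows downward; lengths in m; the calibration is good to about 2 mm. A picture is of the moment at which its call begins: read the wrist's pose just before it.
- workorder.job_done(): hands the job in; it is judged then, once.
Trained networks look in a picture, given as the dict that the camera call returned (one of the last four; its "shot" number tells which), for a name from the list of things; names that differ only in an ending like _2 or _b are one class to them, and where a whole thing is asked for, a point or a joint stands for the part that bears it (a point fixed in the world has none). Each returns a list of dicts, best first, with "score" (0 to 1); they miss things now and then, are a little off and sometimes report something else, mostly with a low value. They report only what shows in the picture. A call takes as long as a camera call. They do not tell look-alikes from the thing itself.
- vision.spot_in(picture, query): "position" ([column, row] in pixels, amid what is visible of it).
- vision.place_of(picture, query): "position" ([column, row] in pixels: a listed point, or the origin of a listed thing).
The state is a dict: "clock": time; "joint_pos": joint angles; "joint_vel": joint speeds; "tau": joint torques, N m; "eef_pos": TCP position; "tool_rot": TCP orientation; "ft_force": force on the tool from outside, world axes, zero at the start; "ft_torque": the same for the moment, N m; "grip_width": finger opening in m; "grasp_force": force on a finger pad.
Only numpy, scipy, OpenCV 4.12 (cv2) and the standard library are available. Lean on these libraries where they do the work, as an engineer would, in place of code of your own. Each camera call takes 0.05 s, during which the arm holds its last target. There are 200 camera calls.

## Task

The jaw of the blue welding jig cannot reach the rusty tube by its own stroke: stand spacers upright in the gap between jaw and tube, one after another, face to face, flat down on the base plate and roughly centred across the jig, until pushing the jaw by its red handle closes the gap and you feel the stack clamped. Finish while holding it: keep pushing the handle firmly towards the tube (some 10 to 20 N), so that the stack stays clamped between jaw and tube against the jaw's return spring. Leave spare spacers away from the jig and do not disturb the tools lying about.

Things in the scene. Friction and masses are not known exactly. Their poses are not given: they have to be found in the camera images.
- jig_gap (a point): Blue welding jig, fixed base plate 120 x 300 x 12 mm with sliding steel jaw (block 44 mm wide, 40 mm high) and a rusty tube across it; the gap lies between them. Point on the plate's top face (12 mm above the table), mid-width, under the jaw's front face when fully back. Axes: y = push direction, jaw to tube; x across the jig, along both faces; z up.
- tube_face (a point): Rusty rectangular steel tube, 160 mm long across the jig, 60 mm deep, 40 mm high, fixed on the base plate. Point: centre of its face towards the jaw, 20 mm above the base plate; axes as the jig's. The gap from the fully-back jaw to this face is 38 to 67 mm.
- jaw (a joint): Travel of the jaw towards the tube, m: 0 fully back (its start; a spring returns it there when let go), 0.021 at its hard end stop. Moving it takes about 1.5 N at first, 4 to 5 N at the end; the rest of the push clamps the stack. Reaching the end stop without clamping the stack means one more spacer is needed.
- jaw_handle (a point): Red upright handle plate on the jaw, 44 mm wide (x), 12 mm thick (y, push direction), top 94 mm above the table, free down to 36 mm above it; it moves with the jaw, 85 mm behind the jaw's front face. Point: middle of the plate, 72 mm above the table. Axes as the jig's.
- spacer1_tab (a point): One of four alike loose aluminium spacers, standing on the table, about 130 g: a plate 60 mm long (x), 16 mm thick (y), 40 mm high, with a yellow grip tab on mid top edge, 14 (x) x 10 (y) mm, 45 mm tall (85 mm in all). Point: in the tab on the mid axis, 66 mm above the underside. Gripped across the 14 mm, spacers can stand face to face without fingers meeting a neighbour.
- spacer2_tab (a point): One of four alike loose aluminium spacers, standing on the table, about 130 g: a plate 60 mm long (x), 16 mm thick (y), 40 mm high, with a yellow grip tab on mid top edge, 14 (x) x 10 (y) mm, 45 mm tall (85 mm in all). Point: in the tab on the mid axis, 66 mm above the underside. Gripped across the 14 mm, spacers can stand face to face without fingers meeting a neighbour.
- spacer3_tab (a point): One of four alike loose aluminium spacers, standing on the table, about 130 g: a plate 60 mm long (x), 16 mm thick (y), 40 mm high, with a yellow grip tab on mid top edge, 14 (x) x 10 (y) mm, 45 mm tall (85 mm in all). Point: in the tab on the mid axis, 66 mm above the underside. Gripped across the 14 mm, spacers can stand face to face without fingers meeting a neighbour.
- spacer4_tab (a point): One of four alike loose aluminium spacers, standing on the table, about 130 g: a plate 60 mm long (x), 16 mm thick (y), 40 mm high, with a yellow grip tab on mid top edge, 14 (x) x 10 (y) mm, 45 mm tall (85 mm in all). Point: in the tab on the mid axis, 66 mm above the underside. Gripped across the 14 mm, spacers can stand face to face without fingers meeting a neighbour.
- hammer: Bystander: hammer, lying. To be left alone.
- wrench: Bystander: open-ended wrench, lying. To be left alone.
- chisel: Bystander: cold chisel 165 mm long, lying. To be left alone.
- nut_tin: Bystander: small open steel tin, 80 mm across, 55 mm tall. To be left alone.
- spray_can: Bystander: yellow spray can, 64 mm across, 170 mm tall, standing. To be left alone.
- square: Bystander: red L-shaped welding square, 120 x 100 x 12 mm, lying. To be left alone.
There are look-alikes about, which are no part of the job. Leave any orange or turquoise look-alike of the part that bears spacer1_tab alone.

How it is judged:
By the outcome, as a careful person would: the job done as asked, in the order asked, and still so for the second after the job is handed in, while the arm keeps its last pose, push and grip.
It also fails if it takes over 72 s, if anything falls off the work surface, if the arm or the gripper's body presses on something with over 40 N, if the wrist force passes 120 N, or if a joint passes its speed limit or range.

## Working session

There is one attempt and no reset: what is moved stays moved. The work goes in short steps, Python scripts to look and compute and a shell command to move; the robot and the scene stay as the last step left them, time stands still between calls to the robot, and variables do not carry over. Pictures are saved under pics/ and viewed, at most 10 in all, crops included, and the job is handed in when it is done.

```bash
mkdir -p pics; ls; cat > h.py <<'E'
import numpy as np, cv2
from workcell import bot, vision, workorder
from scipy.spatial.transform import Rotation as R
def cam(n):
    o=bot.get_obs(); p=vision.camera(n)
    if n=="wrist":
        T=np.eye(4);T[:3,:3]=R.from_quat(o["tool_rot"]).as_matrix();T[:3,3]=o["eef_pos"]
        p["W"]=T@np.array(p["tool_from_camera"])
    else:
        T=np.eye(4);T[:3,:3]=cv2.Rodrigues(np.array(p["rvec"],float))[0];T[:3,3]=np.ravel(p["tvec"])
        p["W"]=np.linalg.inv(T)
    return p
def ray(p,uv):
    d=p["W"][:3,:3]@np.linalg.inv(p["K"])@np.array([uv[0],uv[1],1.]); return p["W"][:3,3],d
def at_z(p,uv,z):
    c,d=ray(p,uv); return c+d*(z-c[2])/d[2]
def depth_pt(p,uv):
    u,v=int(round(uv[0])),int(round(uv[1])); c,d=ray(p,uv); return c+d*p["z_map"][v,u]
def cloud(p):
    v,u=np.mgrid[:400,:640]; d=np.stack([u,v,np.ones_like(u)],-1)@np.linalg.inv(p["K"]).T
    return (d*p["z_map"][...,None])@p["W"][:3,:3].T+p["W"][:3,3]
E
python3 - <<'E'
from h import *
np.set_printoptions(precision=4,suppress=True)
o=bot.get_obs();print(o)
for n in("top","scene"):
    p=cam(n);cv2.imwrite(f"pics/{n}0.png",p["image"]);print(n,p["W"])
    for q,z in(("jig_gap",.012),("tube_face",.032),("jaw_handle",.072),("spacer1_tab",.066)):
        for r in vision.place_of(p,q):print(q,np.round(r["position"]),round(r["score"],2),at_z(p,r["position"],z))
E
```

```text
pics
{'clock': 0.0, 'joint_pos': array([-1.243 ,  0.2414,  0.0038,  1.3352,  0.    ,  1.5708]), 'joint_vel': array([ 0.002 ,  0.0013, -0.0011,  0.0001,  0.0005,  0.0009]), 'tau': array([  0.0005, -37.2321,  25.2406,   0.0168,   0.0001,   0.    ]), 'eef_pos': array([ 0.1608, -0.4728,  0.2304]), 'tool_rot': array([ 0.9866,  0.1632, -0.0002, -0.001 ]), 'ft_force': array([-0.1209,  0.3364,  0.3955]), 'ft_torque': array([-0.042 , -0.0519,  0.0006]), 'grasp_force': 0.0, 'grip_width': 0.08582993340914137}
top [[ 0.0135 -0.9975  0.0694  0.5298]
 [-0.9998 -0.0146 -0.0152  0.0236]
 [ 0.0162 -0.0692 -0.9975  0.9782]
 [ 0.      0.      0.      1.    ]]
jig_gap [376. 241.] 0.76 [ 0.4824 -0.1381  0.012 ]
tube_face [355. 241.] 0.96 [ 0.4814 -0.0805  0.032 ]
tube_face [254. 138.] 0.6 [0.7439 0.1829 0.032 ]
tube_face [376. 240.] 0.31 [ 0.4852 -0.1337  0.032 ]
jaw_handle [417. 245.] 0.69 [ 0.4754 -0.2276  0.072 ]
spacer1_tab [175. 216.] 0.65 [0.5392 0.3647 0.066 ]
spacer1_tab [179. 271.] 0.63 [0.4057 0.3499 0.066 ]
spacer1_tab [257. 245.] 0.55 [0.4709 0.1637 0.066 ]
spacer1_tab [276. 286.] 0.49 [0.373  0.1154 0.066 ]
scene [[-0.8664  0.4145 -0.2786  0.9756]
 [ 0.4993  0.7065 -0.5016  0.7541]
 [-0.0111 -0.5737 -0.819   1.2489]
 [ 0.      0.      0.      1.    ]]
jig_gap [316. 165.] 0.8 [ 0.4827 -0.1401  0.012 ]
tube_face [322. 171.] 0.66 [ 0.4872 -0.0937  0.032 ]
jaw_handle [304. 135.] 0.73 [ 0.4799 -0.2322  0.072 ]
jaw_handle [293. 280.] 0.73 [0.7653 0.2251 0.072 ]
spacer1_tab [421. 255.] 0.66 [0.4138 0.3378 0.066 ]
spacer1_tab [246. 231.] 0.64 [0.8086 0.0114 0.066 ]
spacer1_tab [384. 194.] 0.52 [0.379  0.1062 0.066 ]
spacer1_tab [368. 219.] 0.48 [0.4757 0.1591 0.066 ]
```

View pics/top0.png

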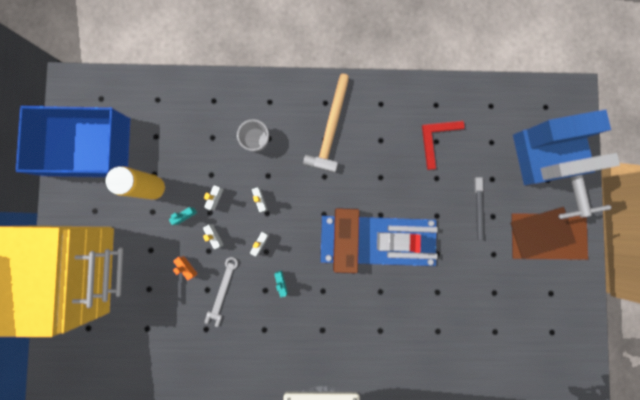

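View pics/scene0.png

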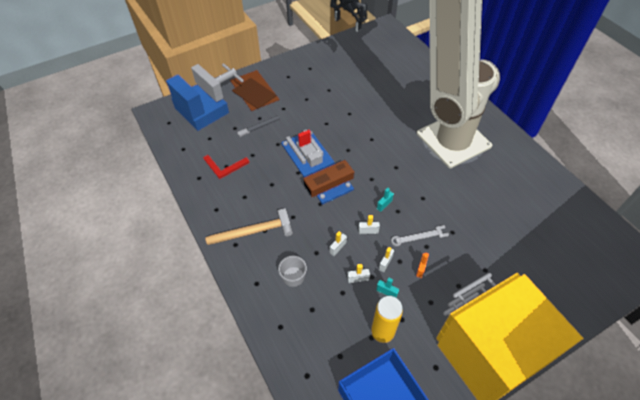

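The four real spacers (grey, yellow tab) are at px (213,197), (259,200), (211,237) and (259,243) in the top view. The look-alikes are turquoise at (181,215) and (280,285), and orange at (183,268). The jig tube is at (347,240) and the handle at (416,243), so the push direction is roughly world +y.

```bash
cat >> h.py <<'E'
def rect(pts):
    (c,s,a)=cv2.minAreaRect((pts*1000).astype(np.float32)); 
    if s[0]<s[1]: a+=90; s=s[::-1]
    return np.round(c,1),np.round(s,1),round((a+90)%180-90,1)   # centre mm, size mm, long axis angle deg
def blobs(p,lo,hi,box,minn=12):
    C=cloud(p); m=(C[...,2]>lo)&(C[...,2]<hi)&(p["z_map"]>0)&(C[...,0]>box[0])&(C[...,0]<box[1])&(C[...,1]>box[2])&(C[...,1]<box[3])
    n,l,_,_=cv2.connectedComponentsWithStats(m.astype(np.uint8))
    for i in range(1,n):
        k=l==i
        if k.sum()>=minn: print(k.sum(),*rect(C[k][:,:2]),"z",np.round(np.median(C[k][:,2]),4),"bgr",np.median(p["image"][k],0))
E
python3 - <<'E'
from h import *
p=cam("top")
print("spacers plate");blobs(p,.028,.05,(.3,.65,.08,.4))
print("tabs");blobs(p,.06,.1,(.3,.65,.08,.4),3)
print("tube/jaw");blobs(p,.04,.062,(.38,.6,-.3,0))
print("handle");blobs(p,.075,.1,(.38,.6,-.3,0),3)
print("plate");blobs(p,.006,.02,(.38,.6,-.35,0.05))
E
```

```text
spacers plate
154 [589.1 285.1] [59.2 16.8] -21.3 z 0.0405 bgr [226.  226.  224.5]
130 [585.1 167. ] [59.2 15.9] 19.8 z 0.0405 bgr [228.5 231.  228.5]
139 [540.9 361.4] [59.9 16.6] -57.0 z 0.0409 bgr [170. 173.  68.]
161 [489.5 283.4] [59.8 17.6] 29.2 z 0.0402 bgr [222. 225. 223.]
128 [473.2 164.5] [59.5 15.9] -28.4 z 0.0404 bgr [230.5 232.  230. ]
175 [410.3 350.2] [60.1 16.4] 39.1 z 0.0402 bgr [ 61. 130. 230.]
141 [373.3 107.8] [60.4 16.3] 16.5 z 0.0401 bgr [183. 186.  71.]
tabs
42 [588.6 284.1] [14.   9.2] -22.0 z 0.0845 bgr [ 92.  184.5 219.5]
35 [585.1 167.3] [13.6  9.9] 21.1 z 0.0845 bgr [101. 217. 239.]
46 [541.2 361.8] [13.8 10.2] -61.6 z 0.0828 bgr [153. 155.  62.]
41 [490.  282.5] [13.8  9.5] 32.3 z 0.084 bgr [ 97. 199. 226.]
34 [473.  164.4] [13.9  9.7] -30.8 z 0.0842 bgr [102.5 208.5 233. ]
51 [409.9 350.8] [14.1 11.2] 37.8 z 0.0828 bgr [ 55. 102. 190.]
36 [373.7 107.6] [13.5  9.5] 17.0 z 0.0843 bgr [160.  161.5  64. ]
tube/jaw
1554 [485.2 -55.9] [161.   60.1] -1.1 z 0.0523 bgr [ 59.  87. 142.]
194 [ 484.3 -150.6] [43.1 25.9] -0.3 z 0.052 bgr [205. 202. 203.]
41 [ 483.6 -216.9] [44.   9.5] -11.2 z 0.0501 bgr [ 84.  84. 178.]
handle
121 [ 482.1 -222.2] [43.4 12.6] -5.5 z 0.0928 bgr [ 62.  65. 222.]
plate
571 [486.4  -9.7] [117.8  32.8] -1.2 z 0.0126 bgr [182. 112.  66.]
2330 [ 482.8 -191.7] [202.9 120.2] 88.9 z 0.0123 bgr [177.  113.5  66. ]
```

Jaw front is at y≈-137.5 and the tube face at y≈-86, so the gap is about 51.5 mm. Two spacers should do it, to be checked by feel. Going to the spacer at (473,164.5), angle -28.5°.

```bash
cat >> h.py <<'E'
def plan(x,y,z,ang):  # mm, deg (angle of tool y); prints turn about tool z, then shift in tool axes after the turn
    o=bot.get_obs(); M=R.from_quat(o["tool_rot"]); m=M.as_matrix(); a=np.degrees(np.arctan2(m[1,1],m[0,1]))
    d=((ang-a+90)%180-90); wz=-np.radians(d); G=R.from_euler("z",a+d,degrees=True)*R.from_euler("xz",[180,-90],degrees=True)
    G=R.from_matrix(np.column_stack([[np.sin(np.radians(-(a+d))),np.cos(np.radians(a+d)),0],[np.cos(np.radians(a+d)),np.sin(np.radians(a+d)),0],[0,0,-1]]))
    p=np.array(o["eef_pos"])*1000
    print("t %.2f pos"%o["clock"],p.round(1),"yang %.1f"%a,"turnvec",(M.inv()*G).as_rotvec().round(3),"shift",G.inv().apply(np.array([x,y,z])-p).round(1),"F",np.round(o["ft_force"],1),"w %.1f g %.1f"%(o["grip_width"]*1e3,o["grasp_force"]))
E
python3 -c "
from h import *
plan(473.2,164.5,150,-28.5)"
```

```text
t 0.55 pos [ 161.  -473.4  231.3] yang -71.2 turnvec [-0.    -0.    -0.746] shift [709.6 -30.   81.3] F [0.2 0.2 0.3] w 85.5 g 0.0
```

```bash
python3 -m creep '[[[0,0,0],[0,0,-0.186]],[[0,0,0],[0,0,-0.186]],[[0,0,0],[0,0,-0.186]],[[0,0,0],[0,0,-0.186]],[[59,0,0],[0,0,0]],[[59,0,0],[0,0,0]],[[59,0,0],[0,0,0]],[[59,0,0],[0,0,0]],[[59,0,0],[0,0,0]],[[59,0,0],[0,0,0]],[[59,0,0],[0,0,0]],[[59,0,0],[0,0,0]]]' 50; python3 -c "
from h import *
plan(473.2,164.5,110,-28.5)"
```

```text
clock: 2.05
eef_pos: [0.3877, -0.0572, 0.2317]
tool_rot: [0.86, 0.511, 0.001, 0.001]
ft_force: [0.7, -0.6, -0.2]
grip_width: 0.0497
grasp_force: 0.0
t 2.05 pos [387.7 -57.2 231.7] yang -28.6 turnvec [ 0.002 -0.    -0.002] shift [235.6 -30.6 121.7] F [ 0.7 -0.6 -0.2] w 49.7 g 0.0
```

```bash
python3 -m creep '[[[50,-8,0],[0,0,0]],[[50,-8,10],[0,0,0]],[[50,-8,15],[0,0,0]],[[45,-7,30],[0,0,0]],[[40,0,30],[0,0,0]],[[0,0,30],[0,0,0]],[[0,0,0],[0,0,0]]]' 50; python3 - <<'E'
from h import *
plan(473.2,164.5,47,-28.5)
p=cam("wrist");cv2.imwrite("pics/w1.png",p["image"])
blobs(p,.03,.048,(.42,.53,.1,.22));print("tab");blobs(p,.07,.1,(.42,.53,.1,.22))
plan(473.2,164.5,47,-28.5)
E
```

```text
clock: 2.92
eef_pos: [0.4699, 0.162, 0.114]
tool_rot: [0.86, 0.511, -0.003, -0.001]
ft_force: [-1.1, -0.8, -0.1]
grip_width: 0.0494
grasp_force: 0.0
t 2.92 pos [469.9 162.  114. ] yang -28.5 turnvec [-0.004  0.005 -0.001] shift [ 3.8  1.7 67. ] F [-1.1 -0.8 -0.1] w 49.4 g 0.0
1637 [472.6 164.9] [59.7 16.4] -28.4 z 0.0397 bgr [241. 241. 236.]
tab
516 [472.5 164.9] [14.  10.6] -28.4 z 0.0843 bgr [  0.  234.5 253. ]
t 2.98 pos [471.1 162.  115.7] yang -28.6 turnvec [-0.002  0.002 -0.001] shift [ 3.2  0.6 68.7] F [-0.4  0.5  0.1] w 50.5 g 0.0
```

```bash
python3 -m creep '[[[3,0,20],[0,0,0]],[[0,0,30],[0,0,0]],[[0,0,17],[0,0,0]],[[0,0,0],[0,0,0]]]' 50; python3 -m creep '[[[0,0,0],[0,0,0]],[[0,0,0],[0,0,0]],[[0,0,0],[0,0,0]],[[0,0,0],[0,0,0]]]' 0;  python3 -c "
from h import *
plan(484.5,-96,90,-1.1)"
```

```text
clock: 3.48
eef_pos: [0.4736, 0.1643, 0.0499]
tool_rot: [0.86, 0.51, -0.0, -0.0]
ft_force: [-0.8, 0.6, 0.6]
grip_width: 0.0499
grasp_force: 0.0
clock: 3.98
eef_pos: [0.4745, 0.1652, 0.0506]
tool_rot: [0.86, 0.511, 0.001, 0.0]
ft_force: [-0.7, -0.4, 7.3]
grip_width: 0.0129
grasp_force: 60.0
t 3.98 pos [474.5 165.2  50.6] yang -28.6 turnvec [ 0.002 -0.001 -0.48 ] shift [-261.    15.   -39.4] F [-0.7 -0.4  7.3] w 12.9 g 60.0
```

```bash
python3 -m creep '[[[0,0,-30],[0,0,0]],[[0,0,-35],[0,0,-0.16]],[[0,0,-35],[0,0,-0.16]],[[0,0,0],[0,0,-0.16]],[[-50,3,0],[0,0,0]],[[-55,3,0],[0,0,0]],[[-55,3,0],[0,0,0]],[[-55,3,0],[0,0,0]],[[-45,3,0],[0,0,0]],[[0,0,0],[0,0,0]],[[0,0,0],[0,0,0]]]' 0;  python3 -c "
from h import *
plan(484.5,-96,64,-1.1)"
```

```text
clock: 5.35
eef_pos: [0.4832, -0.0951, 0.149]
tool_rot: [0.714, 0.7, -0.0, -0.001]
ft_force: [0.1, -1.0, -1.6]
grip_width: 0.013
grasp_force: 59.0
t 5.35 pos [483.2 -95.1 149. ] yang -1.1 turnvec [-0.001 -0.001 -0.   ] shift [-0.9  1.4 85. ] F [ 0.1 -1.  -1.6] w 13.0 g 59.0
```

```bash
python3 - <<'E'
from h import *
p=cam("wrist");cv2.imwrite("pics/w2.png",p["image"])
print("tube/jaw");blobs(p,.046,.058,(.38,.6,-.3,0),100)
print("plates");blobs(p,.12,.15,(.38,.6,-.3,0),100)
print("lower");blobs(p,.09,.12,(.38,.6,-.3,0),100)
E
```

```text
tube/jaw
15343 [484.7 -56. ] [161.6  59.5] -1.1 z 0.0519 bgr [ 38.  70. 141.]
277 [ 480.8 -217.5] [36.3  2.5] -1.7 z 0.0524 bgr [ 14.  28. 129.]
plates
2870 [483.3 -96.4] [60.4 16.9] -0.8 z 0.1375 bgr [204. 204. 224.]
lower
1118 [483.2 -88.7] [59.6  1.4] -1.3 z 0.1107 bgr [199. 198. 191.]
```

View pics/w2.png

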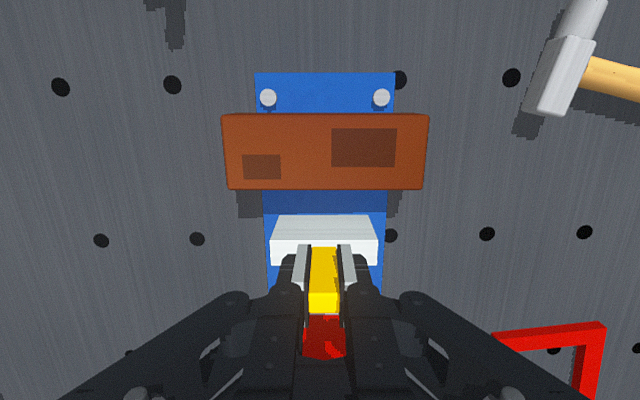

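The picture shows the spacer (px 325,240) held square in front of the tube (face edge at row 189), centred, with about 2.4 mm clearance. Lowering it.

```bash
python3 -m creep '[[[0,1,30],[0,0,0]],[[0,0,30],[0,0,0]],[[0,0,15],[0,0,0]],[[0,0,8],[0,0,0]],[[0,0,4],[0,0,0]],[[0,0,0],[0,0,0]]]' 0;  python3 -c "
from h import *
plan(484.5,-96,62.5,-1.1)"
```

```text
clock: 6.15
eef_pos: [0.4854, -0.0954, 0.0631]
tool_rot: [0.714, 0.7, 0.0, 0.001]
ft_force: [-0.8, -1.1, -1.1]
grip_width: 0.013
grasp_force: 59.1
t 6.15 pos [485.4 -95.4  63.1] yang -1.1 turnvec [0.002 0.    0.   ] shift [-0.6 -0.8  0.6] F [-0.8 -1.1 -1.1] w 13.0 g 59.1
```

```bash
python3 -m creep '[[[0,0,1],[0,0,0]],[[0,0,0],[0,0,0]]]' 0; python3 -m creep '[[[0,0,1],[0,0,0]],[[0,0,0],[0,0,0]]]' 0
```

```text
clock: 6.4
eef_pos: [0.4854, -0.0956, 0.0626]
tool_rot: [0.714, 0.7, 0.001, 0.001]
ft_force: [-1.3, 0.9, 6.1]
grip_width: 0.0131
grasp_force: 59.8
clock: 6.65
eef_pos: [0.4855, -0.0956, 0.0626]
tool_rot: [0.714, 0.7, 0.001, 0.001]
ft_force: [-4.8, 1.7, 13.0]
grip_width: 0.0131
grasp_force: 61.0
```

Seated on the plate. Release, lift, then go to spacer 2 at (585,167), 20°.

```bash
python3 -m creep '[[[0,0,-1],[0,0,0]],[[0,0,0],[0,0,0]],[[0,0,0],[0,0,0]],[[0,0,-15],[0,0,0]],[[0,0,-40],[0,0,0]],[[0,0,-20],[0,0,0]],[[0,0,0],[0,0,0]]]' 35;  python3 -c "
from h import *
plan(585.1,167,115,20)"
```

```text
clock: 7.52
eef_pos: [0.4864, -0.0957, 0.1388]
tool_rot: [0.714, 0.7, 0.001, 0.002]
ft_force: [0.1, 0.1, -0.8]
grip_width: 0.0349
grasp_force: 0.0
t 7.53 pos [486.4 -95.7 138.8] yang -1.1 turnvec [ 0.005  0.002 -0.368] shift [213.1 182.6  23.8] F [ 0.1  0.1 -0.8] w 34.9 g 0.0
```

```bash
python3 -m creep '[[[0,0,0],[0.002,0,-0.184]],[[0,0,0],[0.002,0,-0.184]],[[43,37,0],[0,0,0]],[[43,37,0],[0,0,0]],[[43,37,0],[0,0,0]],[[43,37,0],[0,0,0]],[[40,34,10],[0,0,0]],[[0,0,14],[0,0,0]],[[0,0,0],[0,0,0]]]' 50; python3 - <<'E'
from h import *
p=cam("wrist")
print("tab");blobs(p,.07,.1,(.53,.63,.1,.22),50)
plan(585.1,167,50,20)
E
```

```text
clock: 8.65
eef_pos: [0.5808, 0.1654, 0.1089]
tool_rot: [0.573, 0.819, -0.004, -0.003]
ft_force: [-0.3, 0.5, -0.0]
grip_width: 0.0496
grasp_force: 0.0
tab
557 [584.3 167.6] [14.  10.7] 19.8 z 0.0842 bgr [  0. 234. 252.]
t 8.70 pos [581.5 164.9 110.2] yang 20.0 turnvec [-0.008 -0.001 -0.001] shift [ 0.7  4.1 60.2] F [-0.  -0.6 -0.9] w 50.4 g 0.0
```

```bash
python3 -m creep '[[[1.5,3.5,20],[-0.006,0,0]],[[0,0,25],[0,0,0]],[[0,0,15],[0,0,0]],[[0,0,0],[0,0,0]]]' 50; python3 -m creep '[[[0,0,0],[0,0,0]],[[0,0,0],[0,0,0]],[[0,0,0],[0,0,0]],[[0,0,0],[0,0,0]]]' 0;  python3 -c "
from h import *
plan(484.5,-114,150,-1.1)"
```

```text
clock: 9.2
eef_pos: [0.5848, 0.1674, 0.0508]
tool_rot: [0.574, 0.819, -0.0, -0.001]
ft_force: [0.1, -0.0, 0.2]
grip_width: 0.0497
grasp_force: 0.0
clock: 9.7
eef_pos: [0.5863, 0.1689, 0.0525]
tool_rot: [0.574, 0.819, 0.002, 0.001]
ft_force: [-0.8, -0.4, 3.3]
grip_width: 0.013
grasp_force: 59.8
t 9.70 pos [586.3 168.9  52.5] yang 20.0 turnvec [ 0.003 -0.001  0.368] shift [-284.8  -96.4  -97.5] F [-0.8 -0.4  3.3] w 13.0 g 59.8
```

```bash
python3 -m creep '[[[0,0,-30],[0,0,0]],[[0,0,-40],[0,0,0.184]],[[0,0,-35],[0,0,0.184]],[[-45,-16,0],[0,0,0]],[[-50,-16,0],[0,0,0]],[[-50,-16,0],[0,0,0]],[[-50,-16,0],[0,0,0]],[[-50,-16,0],[0,0,0]],[[-38,-16,0],[0,0,0]],[[0,0,0],[0,0,0]],[[0,0,0],[0,0,0]]]' 0; python3 - <<'E'
from h import *
p=cam("wrist");cv2.imwrite("pics/w3.png",p["image"])
print("held/plates");blobs(p,.12,.17,(.38,.6,-.3,0),100)
print("placed tab");blobs(p,.085,.1,(.38,.6,-.3,0),30)
print("placed plate, tube");blobs(p,.046,.058,(.38,.6,-.3,0),100)
plan(484.5,-114,64.5,-1.1)
E
```

```text
clock: 11.08
eef_pos: [0.4844, -0.1123, 0.1562]
tool_rot: [0.714, 0.7, 0.001, 0.0]
ft_force: [0.5, -0.0, -1.0]
grip_width: 0.0131
grasp_force: 59.4
held/plates
4152 [ 484.6 -110.6] [60.2 20.2] -1.5 z 0.1434 bgr [198. 198. 196.]
placed tab
342 [485.8 -96.8] [13.5  9.6] -0.4 z 0.0965 bgr [  0. 234. 252.]
778 [ 482.4 -222.7] [35.5 13.3] -0.1 z 0.0934 bgr [ 10.  21. 169.]
placed plate, tube
15416 [485.1 -56.5] [160.9  59.5] -1.1 z 0.0519 bgr [ 38.  68. 138.]
1201 [485.6 -97.2] [60.  16.3] -1.0 z 0.0518 bgr [241. 241. 236.]
t 11.12 pos [ 484.6 -111.9  156.2] yang -1.0 turnvec [ 0.002 -0.002  0.001] shift [-2.1 -0.1 91.7] F [ 0.8  1.1 -1.3] w 12.8 g 59.4
```

View pics/w3.png

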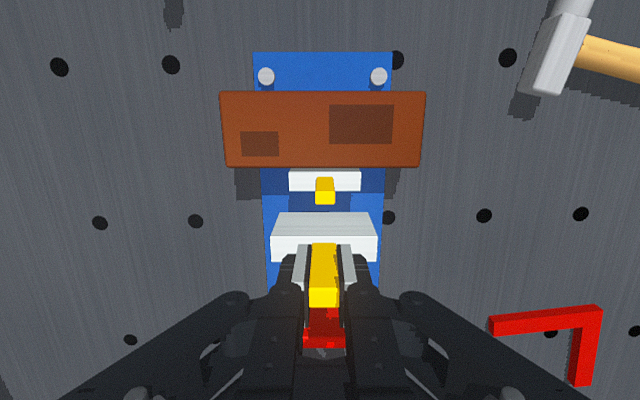

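Spacer 1 stands upright near the tube (tab at px 325,190) and the second is held square (px 323,240). Moving 3 mm back and lowering.

```bash
python3 -m creep '[[[-3,0.5,20],[0,0,0]],[[0,0,30],[0,0,0]],[[0,0,20],[0,0,0]],[[0,0,12],[0,0,0]],[[0,0,7],[0,0,0]],[[0,0,3],[0,0,0]],[[0,0,0],[0,0,0]]]' 0
```

```text
clock: 12.0
eef_pos: [0.4855, -0.1155, 0.0648]
tool_rot: [0.714, 0.7, 0.002, 0.001]
ft_force: [0.6, -1.1, -0.8]
grip_width: 0.0133
grasp_force: 59.7
```

```bash
python3 -m creep '[[[0,0,1],[0,0,0]],[[0,0,0],[0,0,0]]]' 0; python3 -m creep '[[[0,0,1],[0,0,0]],[[0,0,0],[0,0,0]]]' 0
```

```text
clock: 12.25
eef_pos: [0.4856, -0.1156, 0.0645]
tool_rot: [0.714, 0.7, 0.002, 0.001]
ft_force: [-1.0, 0.3, 4.7]
grip_width: 0.0129
grasp_force: 60.4
clock: 12.5
eef_pos: [0.4857, -0.1156, 0.0645]
tool_rot: [0.714, 0.7, 0.002, 0.001]
ft_force: [-2.9, 1.2, 12.2]
grip_width: 0.013
grasp_force: 61.3
```

```bash
python3 -m creep '[[[0,0,-1],[0,0,0]],[[0,0,0],[0,0,0]],[[0,0,0],[0,0,0]],[[0,0,-15],[0,0,0]],[[0,0,-40],[0,0,0]],[[0,0,-25],[0,0,0]],[[0,0,0],[0,0,0]]]' 35;  python3 - <<'E'
from h import *
p=cam("wrist");cv2.imwrite("pics/w4.png",p["image"])
print("tabs,handle");blobs(p,.085,.1,(.38,.6,-.3,0),30)
print("plates");blobs(p,.046,.058,(.38,.6,-.3,0),100)
plan(482.3,-250,57,-1.1)
E
```

```text
clock: 13.38
eef_pos: [0.4868, -0.116, 0.1461]
tool_rot: [0.714, 0.7, 0.003, 0.003]
ft_force: [0.2, 0.7, 0.3]
grip_width: 0.0346
grasp_force: 0.0
tabs,handle
390 [485.4 -97. ] [13.5 10.4] -2.5 z 0.0965 bgr [  0. 235. 252.]
388 [ 485.8 -115.6] [13.8 10.4] -2.4 z 0.0963 bgr [  0. 234. 252.]
1051 [ 481.3 -222.8] [43.9 13.1] -0.7 z 0.0933 bgr [ 20.  21. 175.]
plates
16913 [484.8 -56.5] [161.4  59.7] -1.1 z 0.0519 bgr [ 37.  68. 139.]
1312 [485.6 -97.2] [60.  16.4] -1.2 z 0.0518 bgr [241. 241. 237.]
537 [ 467.2 -115.6] [22.2 16.2] -1.1 z 0.0518 bgr [241. 241. 237.]
568 [ 504.8 -116.2] [22.2 16.6] -1.1 z 0.0518 bgr [241. 241. 236.]
1488 [ 482.8 -151.3] [44.  26.6] -1.6 z 0.0518 bgr [197. 193. 191.]
394 [ 481.4 -217.8] [43.9  3.3] -1.1 z 0.0521 bgr [ 29.  29. 193.]
t 13.43 pos [ 485.6 -115.8  144.5] yang -1.1 turnvec [ 0.005 -0.001  0.   ] shift [-134.3   -0.7   87.5] F [-0.2  0.5 -0.3] w 35.3 g 0.0
```

```bash
python3 -m creep '[[[-45,0,0],[0.005,0,0]],[[-50,0,0],[0,0,0]],[[-40,0,0],[0,0,0]],[[0,-1,0],[0,0,0]],[[0,0,30],[0,0,0]],[[0,0,35],[0,0,0]],[[0,0,20],[0,0,0]],[[0,0,0],[0,0,0]]]' 0;  python3 -c "
from h import *
plan(482.0,-241,57,-1.1)"
```

```text
clock: 14.42
eef_pos: [0.4786, -0.2483, 0.0554]
tool_rot: [0.713, 0.701, -0.002, -0.005]
ft_force: [-0.0, -0.1, 1.3]
grip_width: -0.0003
grasp_force: 0.0
t 14.43 pos [ 478.6 -248.3   55.4] yang -1.0 turnvec [-0.009 -0.005  0.001] shift [ 7.3  3.2 -1.6] F [-0.  -0.1  1.3] w -0.3 g 0.0
```

```bash
python3 -m creep '[[[5,3,0],[-0.006,0,0]],[[4,0,0],[0,0,0]],[[4,0,0],[0,0,0]],[[4,0,0],[0,0,0]],[[0,0,0],[0,0,0]]]' 0; python3 -m creep '[[[3,0,0],[0,0,0]],[[3,0,0],[0,0,0]],[[0,0,0],[0,0,0]]]' 0; python3 -m creep '[[[2,0,0],[0,0,0]],[[2,0,0],[0,0,0]],[[0,0,0],[0,0,0]]]' 0; python3 - <<'E'
from h import *
p=cam("top");blobs(p,.075,.1,(.38,.6,-.3,0),3);blobs(p,.04,.062,(.38,.6,-.3,0))
plan(482.0,-241,57,-1.1)
E
```

```text
clock: 15.05
eef_pos: [0.4848, -0.2335, 0.0586]
tool_rot: [0.714, 0.7, 0.002, 0.001]
ft_force: [0.4, -1.8, 0.1]
grip_width: 0.0001
grasp_force: 0.9
clock: 15.42
eef_pos: [0.4845, -0.2274, 0.0581]
tool_rot: [0.714, 0.7, 0.002, 0.001]
ft_force: [1.2, -2.8, 1.1]
grip_width: -0.0002
grasp_force: 1.5
clock: 15.8
eef_pos: [0.4845, -0.2234, 0.0581]
tool_rot: [0.714, 0.7, 0.002, 0.001]
ft_force: [1.5, -4.2, 2.0]
grip_width: 0.0001
grasp_force: 2.0
118 [ 482.5 -207.7] [41.5 15.8] -2.5 z 0.093 bgr [ 56.   59.  213.5]
35 [486.5 -97.2] [12.  10.6] 0.4 z 0.0964 bgr [101. 217. 237.]
28 [ 486.6 -112. ] [12.   7.9] 1.9 z 0.0969 bgr [ 97.5 218.  237.5]
1986 [484.7 -86.1] [161.  120.9] -1.0 z 0.0523 bgr [ 56.  83. 137.]
38 [ 483.2 -200.5] [42.3  2. ] -2.5 z 0.052 bgr [102.5  79.  169. ]
t 15.85 pos [ 484.6 -223.4   58.1] yang -1.1 turnvec [ 0.003 -0.001  0.   ] shift [-17.6  -2.2   1.1] F [ 1.7 -3.8  1.7] w 0.0 g 2.0
```

```bash
python3 -m creep '[[[2,0,0],[0,0,0]],[[0,0,0],[0,0,0]]]' 0; python3 -m creep '[[[1,0,0],[0,0,0]],[[0,0,0],[0,0,0]]]' 0; python3 -m creep '[[[1,0,0],[0,0,0]],[[0,0,0],[0,0,0]]]' 0;  python3 - <<'E'
from h import *
p=cam("top");blobs(p,.075,.1,(.38,.6,-.3,0),3);blobs(p,.04,.062,(.38,.6,-.3,0))
cv2.imwrite("pics/top1.png",cv2.resize(p["image"][170:310,290:470],None,fx=4,fy=4))
p=cam("scene");cv2.imwrite("pics/scene1.png",cv2.resize(p["image"][110:230,260:380],None,fx=5,fy=5))
E
```

```text
clock: 16.1
eef_pos: [0.4846, -0.2217, 0.0581]
tool_rot: [0.714, 0.7, 0.001, 0.001]
ft_force: [1.0, -4.8, 2.0]
grip_width: 0.0003
grasp_force: 2.4
clock: 16.35
eef_pos: [0.4846, -0.2208, 0.0581]
tool_rot: [0.714, 0.7, 0.001, 0.001]
ft_force: [0.9, -4.3, 1.6]
grip_width: -0.0004
grasp_force: 2.5
clock: 16.6
eef_pos: [0.4846, -0.22, 0.0581]
tool_rot: [0.714, 0.7, 0.001, 0.001]
ft_force: [1.6, -5.0, 1.9]
grip_width: 0.0001
grasp_force: 2.8
128 [ 482.3 -202.1] [41.9 12. ] -1.1 z 0.0933 bgr [ 55.  58. 219.]
29 [486.4 -93.3] [12.   8.7] 1.4 z 0.0969 bgr [104. 227. 245.]
29 [ 486.7 -109.3] [12.1  8.6] -1.8 z 0.097 bgr [101. 217. 242.]
1970 [484.6 -85. ] [161.2 118.4] -0.9 z 0.0523 bgr [ 56.  83. 137.]
38 [ 483.  -196.9] [43.   2.4] -2.1 z 0.0521 bgr [ 79.  77. 169.]
```

```bash
python3 -m creep '[[[0.5,0,0],[0,0,0]],[[0,0,0],[0,0,0]]]' 0; python3 -m creep '[[[0.5,0,0],[0,0,0]],[[0,0,0],[0,0,0]]]' 0; python3 -m creep '[[[0.5,0,0],[0,0,0]],[[0,0,0],[0,0,0]]]' 0; python3 -m creep '[[[0.5,0,0],[0,0,0]],[[0,0,0],[0,0,0]]]' 0
```

```text
clock: 16.95
eef_pos: [0.4846, -0.22, 0.0581]
tool_rot: [0.714, 0.7, 0.001, 0.001]
ft_force: [0.8, -6.4, 0.5]
grip_width: 0.0001
grasp_force: 3.5
clock: 17.2
eef_pos: [0.4846, -0.22, 0.0581]
tool_rot: [0.714, 0.7, 0.0, 0.002]
ft_force: [1.5, -8.5, 0.5]
grip_width: -0.0003
grasp_force: 4.1
clock: 17.45
eef_pos: [0.4846, -0.22, 0.0581]
tool_rot: [0.714, 0.7, 0.0, 0.002]
ft_force: [1.5, -10.2, -0.1]
grip_width: 0.0003
grasp_force: 4.8
clock: 17.7
eef_pos: [0.4846, -0.22, 0.0581]
tool_rot: [0.714, 0.7, -0.0, 0.002]
ft_force: [1.0, -11.6, -1.0]
grip_width: -0.0
grasp_force: 5.5
```

View pics/top1.png

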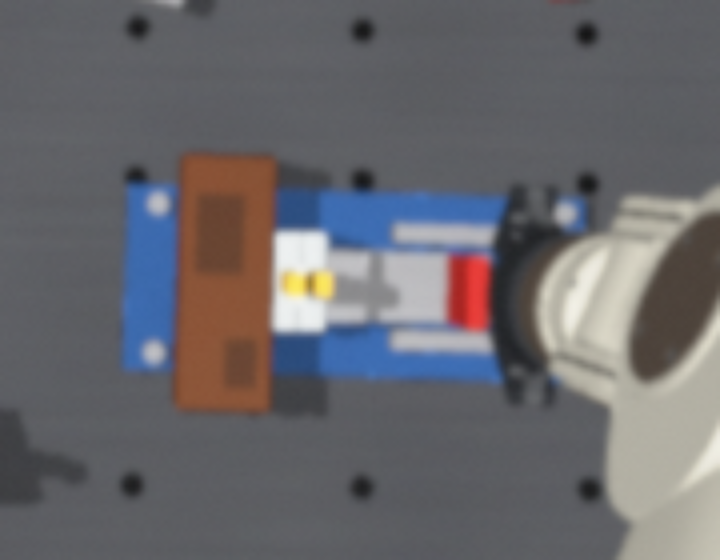

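Pushing on no longer moves the jaw and the force rises, so it is either clamped or at the end stop. Checking which with the wrist camera and a subpixel jaw shift.

```bash
python3 - <<'E'
from h import *
p=cam("wrist");cv2.imwrite("pics/w5.png",p["image"])
blobs(p,.085,.105,(.38,.6,-.3,0),30)
blobs(p,.046,.060,(.38,.6,-.3,0),100)
C=cloud(p)
# profile along jig y at plate columns: heights
for lo,hi in((.458,.474),(.495,.512)):
    m=(C[...,0]>lo)&(C[...,0]<hi)&(abs(C[...,2]-.052)<.004)&(C[...,1]>-.18)&(C[...,1]<-.02)
    y=C[...,1][m]*1e3;k=p["image"][m].astype(int);br=(k[:,0]>150)
    print("white y",np.percentile(y[br],[1,99]).round(1) if br.any() else None,"brown y",np.percentile(y[~br],[1,99]).round(1))
a=cv2.imread("pics/top0.png");t=cam("top");b=t["image"]
# subpixel shift of the jaw+handle block in the top picture
tpl=a[232:256,410:422]
def best(tm,img):
    U=8;T=cv2.resize(tm,None,fx=U,fy=U,interpolation=cv2.INTER_CUBIC);I=cv2.resize(img,None,fx=U,fy=U,interpolation=cv2.INTER_CUBIC)
    r=cv2.matchTemplate(I,T,cv2.TM_CCOEFF_NORMED);_,v,_,l=cv2.minMaxLoc(r);return v,l[0]/U,l[1]/U
v,x,y=best(tpl,a[225:262,390:430]);v2,x2,y2=best(tpl,b[225:262,390:430])
pa=at_z(t,(390+x,225+y),.094);pb=at_z(t,(390+x2,225+y2),.094);print("travel mm",v2,x-x2,(pb-pa)*1e3)
E
```

```text
788 [ 486.2 -114.3] [14.   2.7] -1.6 z 0.0953 bgr [ 33.  135.5 170. ]
5598 [ 483.  -213.9] [46.6 35.6] -0.9 z 0.0939 bgr [ 25.  25. 198.]
50 [ 459.  -207.3] [8.2 1.3] -1.0 z 0.1041 bgr [51.5 42.5 41. ]
47 [ 511.2 -208.8] [7.8 1.5] -1.2 z 0.104 bgr [53. 41. 38.]
10988 [ 485.9 -122.3] [60.3 43.2] -1.3 z 0.0519 bgr [191. 186. 183.]
805 [ 482.1 -197.1] [43.   1.8] -1.6 z 0.0533 bgr [ 32.  31. 185.]
white y [-142.6 -101.1] brown y [-143.6 -117.6]
white y [-143.3 -101.9] brown y [-144.3 -102.7]
travel mm 0.9264717102050781 8.5 [ 0.3285093  20.40921403  0.        ]
```

View pics/w5.png

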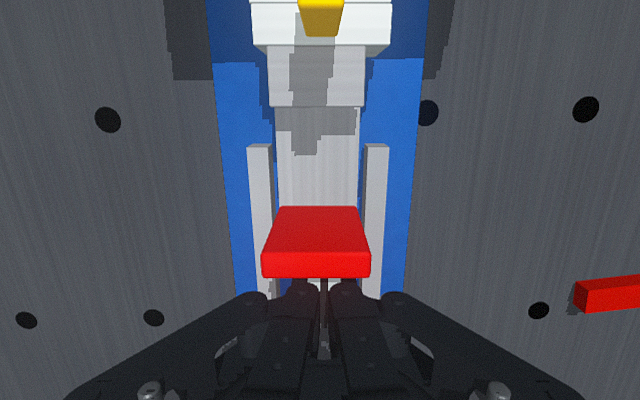

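```bash
python3 -m creep '[[[-10,0,0],[0,0,0]],[[-15,0,0],[0,0,0]],[[-10,0,0],[0,0,0]],[[0,0,-45],[0,0,0]],[[0,0,-40],[0,0,0]],[[0,0,0],[0,0,0]]]' 0;  python3 - <<'E'
from h import *
p=cam("wrist");print(np.array(p["tool_from_camera"]).round(3),p["K"][0,0])
plan(482.0,-150,145,-1.1)
E
```

```text
clock: 18.55
eef_pos: [0.4856, -0.2538, 0.1464]
tool_rot: [0.714, 0.7, 0.003, 0.003]
ft_force: [-0.4, -0.6, 0.5]
grip_width: -0.0001
grasp_force: 0.0
[[-0.001 -0.951 -0.309  0.079]
 [ 1.    -0.001 -0.     0.   ]
 [ 0.    -0.309  0.951 -0.143]
 [ 0.     0.     0.     1.   ]] 307.4202682614749
t 18.60 pos [ 484.4 -253.1  144.3] yang -1.1 turnvec [ 0.005 -0.001  0.   ] shift [103.   -4.3  -0.7] F [0.3 0.2 0.1] w -0.2 g 0.0
```

```bash
python3 -m creep '[[[44,-2,0],[0.005,0,0]],[[44,0,0],[0,0,0]],[[0,0,25],[0,0,0]],[[0,0,20],[0,0,0]],[[0,0,0],[0,0,0]],[[0,0,0],[0,0,0]]]' 0;  python3 - <<'E'
from h import *
p=cam("wrist")
plan(482.0,-241,57,-1.1)
T=np.linalg.inv(p["W"])
def px(P): 
    q=p["K"]@(T[:3,:3]@P+T[:3,3]); return q[:2]/q[2]
u,v=px(np.array([.485,-.094,.052])).astype(int);print(u,v)
cv2.imwrite("pics/w6.png",cv2.resize(p["image"][max(v-50,0):v+50,u-65:u+65],None,fx=6,fy=6,interpolation=cv2.INTER_CUBIC))
blobs(p,.046,.060,(.38,.6,-.3,0),100)
blobs(p,.085,.105,(.38,.6,-.15,0),30)
E
```

```text
clock: 19.35
eef_pos: [0.4829, -0.1645, 0.0978]
tool_rot: [0.714, 0.7, -0.0, -0.002]
ft_force: [0.0, 0.8, 0.7]
grip_width: 0.0
grasp_force: 0.0
t 19.40 pos [ 483.4 -164.7   98.3] yang -1.1 turnvec [-0.002 -0.002 -0.   ] shift [-76.3   0.1  41.3] F [ 0.3 -0.3 -0.1] w 0.1 g 0.0
324 114
32599 [484.6 -76.2] [159.5  83.7] -1.2 z 0.0519 bgr [ 31.  65. 133.]
2638 [ 482.9 -151. ] [44.1 25.9] -0.9 z 0.0518 bgr [193. 189. 186.]
693 [485.7 -94. ] [13.9  9.8] -0.8 z 0.0967 bgr [  0. 232. 251.]
689 [ 486.2 -109.9] [13.8  9.8] -1.7 z 0.0967 bgr [  0. 232. 251.]
```

View pics/w6.png

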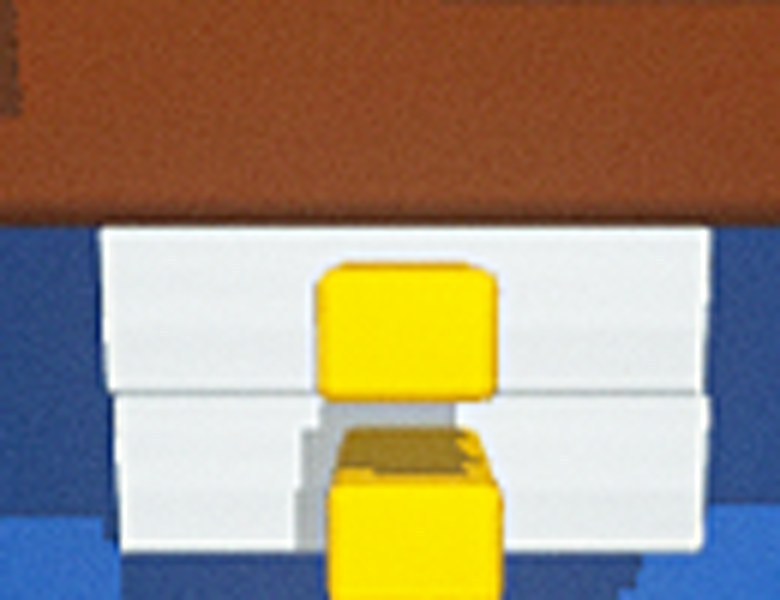

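The picture shows both spacers tight face to face and spacer 1 flush on the tube, with no gap at row 222. The remaining gap to the jaw is ≈20 mm, under the 21 mm stroke. Going back to push, finding first contact finely to measure the travel.

```bash
python3 -m creep '[[[0,0,-45],[0,0,0]],[[-45,0,0],[0,0,0]],[[-43,0,0],[0,0,0]],[[0,0,0],[0,0,0]],[[0,0,30],[0,0,0]],[[0,0,35],[0,0,0]],[[0,0,20],[0,0,0]],[[0,0,0],[0,0,0]],[[0,0,0],[0,0,0]]]' 0;  python3 -c "
from h import *
plan(482.0,-243,58,-1.1)"
```

```text
clock: 20.52
eef_pos: [0.4822, -0.2524, 0.0591]
tool_rot: [0.714, 0.701, 0.0, -0.001]
ft_force: [0.1, 0.5, 0.5]
grip_width: -0.0
grasp_force: 0.0
t 20.52 pos [ 482.2 -252.4   59.1] yang -1.1 turnvec [-0.001 -0.001  0.001] shift [ 9.4 -0.4  1.1] F [0.1 0.5 0.5] w -0.0 g 0.0
```

```bash
python3 -m creep '[[[5,0,0],[0,0,0]],[[4,0,0.5],[0,0,0]],[[0,0,0],[0,0,0]],[[0,0,0],[0,0,0]]]' 0 | egrep 'pos|force: \['; for i in 1; do python3 -m creep '[[[0.7,0,0],[0,0,0]],[[0,0,0],[0,0,0]]]' 0| egrep 'pos|ft_f';python3 -m creep '[[[0.7,0,0],[0,0,0]],[[0,0,0],[0,0,0]]]' 0| egrep 'pos|ft_f';python3 -m creep '[[[0.7,0,0],[0,0,0]],[[0,0,0],[0,0,0]]]' 0| egrep 'pos|ft_f';python3 -m creep '[[[0.7,0,0],[0,0,0]],[[0,0,0],[0,0,0]]]' 0| egrep 'pos|ft_f';python3 -m creep '[[[0.7,0,0],[0,0,0]],[[0,0,0],[0,0,0]]]' 0| egrep 'pos|ft_f';python3 -m creep '[[[0.7,0,0],[0,0,0]],[[0,0,0],[0,0,0]]]' 0| egrep 'pos|ft_f'; done
```

```text
eef_pos: [0.4817, -0.2434, 0.0577]
ft_force: [0.0, -0.3, -0.1]
eef_pos: [0.4815, -0.2427, 0.0574]
ft_force: [0.5, 0.2, 0.2]
eef_pos: [0.4816, -0.242, 0.0574]
ft_force: [0.0, -0.9, 0.4]
eef_pos: [0.4816, -0.2412, 0.0575]
ft_force: [0.3, 1.1, 0.2]
eef_pos: [0.4817, -0.2405, 0.0575]
ft_force: [-0.6, -0.3, 0.0]
eef_pos: [0.4817, -0.2403, 0.0575]
ft_force: [-0.5, -1.7, -1.4]
eef_pos: [0.4817, -0.2394, 0.0575]
ft_force: [0.1, -1.5, -1.2]
```

Contact is at -240.3 and the stop at -220.0, so the travel is 20.3 mm, short of the 21 mm end stop: the stack clamps. Pushing to hold.

```bash
python3 -m creep '[[[3,0,0],[0,0,0]],[[3,0,0],[0,0,0]],[[3,0,0],[0,0,0]],[[3,0,0],[0,0,0]],[[3,0,0],[0,0,0]],[[2,0,0],[0,0,0]],[[1,0,0],[0,0,0]],[[1,0,0],[0,0,0]],[[0,0,0],[0,0,0]],[[0,0,0],[0,0,0]]]' 0; python3 -m creep '[[[1,0,0],[0,0,0]],[[1,0,0],[0,0,0]],[[1,0,0],[0,0,0]],[[0,0,0],[0,0,0]]]' 0
```

```text
clock: 23.78
eef_pos: [0.482, -0.2201, 0.0575]
tool_rot: [0.714, 0.7, -0.0, -0.001]
ft_force: [0.8, -3.4, -0.6]
grip_width: 0.0
grasp_force: 1.9
clock: 24.28
eef_pos: [0.482, -0.22, 0.0576]
tool_rot: [0.714, 0.7, -0.002, 0.001]
ft_force: [-1.0, -12.4, -3.2]
grip_width: -0.0007
grasp_force: 5.8
```

```bash
python3 -m creep '[[[1,0,0],[0,0,0]],[[0,0,0],[0,0,0]],[[0,0,0],[0,0,0]]]' 0; python3 - <<'E'
from h import *
p=cam("top");blobs(p,.075,.105,(.38,.6,-.3,0),3)
print(bot.get_obs()["ft_force"])
E
```

```text
clock: 24.65
eef_pos: [0.482, -0.22, 0.0576]
tool_rot: [0.715, 0.699, -0.003, 0.001]
ft_force: [-0.6, -15.3, -4.5]
grip_width: -0.0001
grasp_force: 7.1
118 [ 482.2 -202. ] [42.  11.5] -1.1 z 0.0935 bgr [ 55.   57.5 214. ]
29 [486.4 -93. ] [11.9  8. ] 1.5 z 0.0969 bgr [104. 227. 245.]
30 [ 486.7 -109.2] [12.   9.1] 0.8 z 0.0964 bgr [100. 216. 241.]
[ -1.08746523 -15.19797711  -4.89792421]
```

Steady 15 N push with the stack in place; handing in.

```bash
python3 -c "
from workcell import workorder
print(workorder.job_done())"
```

```text
the job is handed in; nothing more can be done
None
```

I handed the job in with two spacers upright, face to face, clamped between jaw and tube, and the arm pushing the handle at a steady 15 N; the measured jaw travel was 20.3 mm, 0.7 mm short of the 21 mm end stop, so I judged it clamped rather than stopped.

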